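Hang a clamp bracket: off the display peg, into the slotted upright

TASK

Take the blue bracket off its display peg, lifting it so that its hole clears the upturned tip and not forcing it against the peg. Hook its two steel tabs into the two slots of the aluminium upright and push it fully down until the catch snaps and it is locked home, then let go. Leave the pack on the other peg and the other things on the bench where they are.

Things in the scene. Friction and masses are not known exactly. Their poses are not given: they have to be found in the camera images.
- bracket: Loose blue bracket, about 0.2 kg: an upright plate 8 mm thick. Own x: through its thickness; own y: along its arm, tabs at the -y end; z up. Origin: on its lowest plane (bottom of the arm) at mid thickness, straight below the hanging hole; mass centre some 45 mm above it. Starts hanging on one of the stand's two pegs, x axis along the peg, same yaw as the stand. Arm: y -50 to 80, z 0 to 12 mm.
- bracket_hole (a point): Middle of the upper edge of the bracket's hanging hole (bracket 0, 0, 68 mm), which rests on the peg. The hole goes through along x; it is 16 mm wide (y) and 30 mm high (z 38 to 68 mm).
- bracket_grip (a point): Middle of the orange grip tab above the hole (bracket 0, 0, 95 mm). The tab is 8 mm thick (x), 40 mm wide (y -20 to 20), z 68 to 112 mm. Pinch its thickness from above; fingertips more than 24 mm below this point would meet the peg.
- bracket_push (a point): Middle of the top of the red push pad, 24 x 24 mm (bracket 0, -38 mm, 118 mm): the place to press. It sits on the face plate, 24 mm wide (x), whose outer plane is bracket y -50 mm, z 0 to 112 mm.
- bracket_tab_top (a point): Lower end of the upper steel hook tab (bracket 0, -61.5, 72 mm). Tabs are 6 mm thick (x) and stick out of the face plate (y -50): a neck 10 mm high (z 88 to 98 mm), then behind a 5.5 mm gap the hook turns down 16 mm, to z 72. A small bump at its end reaches y -64.5.
- bracket_tab_low (a point): Lower end of the lower hook tab (bracket 0, -61.5, 12 mm): like the upper one, 60 mm lower (neck z 28 to 38 mm), without a bump.
- bracket_nose (a point): Top of the upturned steel nose at the arm's far end (bracket 0, 75, 34 mm), 20 mm wide and 10 mm thick.
- stand: Fixed display stand: steel foot 120 x 300 x 10 mm, white panel 12 mm thick, 290 mm wide, top 172 mm high. Origin: middle of the foot, on the table. Two steel pegs 6 mm thick run along own +x (away from the robot) at y -80 and 80 mm, top line 150 mm above the table, level to x 110 mm, then turned up. Holes start 55 to 80 mm out along x.
- peg_tip_left (a point): Top of the upturned tip of the peg at stand y 80 mm: 12 mm above the peg's top line; the tip ends at stand x 119 mm. The bracket's hole passes the tip when it is lifted 12 to 24 mm (18 best) from where it hangs and kept so until its origin is past stand x 125 mm.
- peg_tip_right (a point): The same for the peg at stand y -80 mm.
- upright: Fixed aluminium channel, 48 mm wide (x), 202 mm high, 45 mm deep, on a steel foot 120 x 75 mm. Origin: on the table under the middle of the slotted face, which is the plane y 0 and looks along own +y; sheet 4 mm thick, channel behind it at -y. The hung bracket has the upright's yaw; the tabs go in along -y.
- upright_slot_top (a point): Middle of the upper slot, on the face: 12 mm wide, 34 mm high (148 to 182 mm above the table). The tabs enter with the bracket 16 to 24 mm (20 best) above its locked height; moving down then hooks them behind the sheet.
- upright_slot_low (a point): Middle of the lower slot, on the face: 12 mm wide, 34 mm high (88 to 122 mm above the table). Locked, each tab's neck rests on its slot's lower edge.
- upright_home (a point): Where the bracket's origin is when locked: 50 mm in front of the face (own +y), x 0, 60 mm above the table; axes as the upright's. About 12 mm above this the upper hook meets a hidden spring catch: the bracket's own weight does not pass it, a push of about 5 to 15 N on the red pad does; it snaps over 1 to 2 mm above the bottom.
- pack: Bystander: cardboard and orange carded pack 70 x 120 mm with a black blister 28 mm thick, hanging on the stand's other peg, loose. Origin: bottom middle.
- tape: Bystander: yellow tape measure lying flat, 62 x 58 x 34 mm, loose. Origin under its centre.
- stop: Bystander: small aluminium track stop 70 x 28 x 32 mm with a blue knob, loose. Origin under its centre.
- kit: Bystander: cardboard box 130 x 90 x 35 mm, loose. Origin under its centre.
- driver: Bystander: screwdriver lying on the bench, loose.
Not all that is in view belongs to the job. What is shaped like the upright but yellow is not meant. There is more than one size of the bracket; the job needs the smaller.

How it is judged:
By the outcome, as a careful person would: the job done as asked, in the order asked, and still so for the second after the job is handed in, with the robot touching nothing.
It also fails if it takes over 48 s, if anything falls off the work surface, if the arm or the gripper's body presses on something with over 40 N, if the wrist force passes 120 N, or if a joint passes its speed limit or range.

ROBOT

A 6-joint arm with a two-finger parallel gripper is mounted at the origin on the work surface. World frame = base frame: x ahead of the robot, y to its left, z up, the work surface at z = 0. Lengths are in m, angles in rad, forces in N, time in s.
With the tool pointing down it reaches from about 0.225 to 0.875 m from the base axis. Payload 3.4 kg.
Tool frame: the origin (TCP) lies midway between the tips of the shut fingers; the grasp point (between the pads) lies 19 mm behind it (pinch_z is the distance from the TCP to the grasp point, in m); z points along the fingers, y is the line along which they close (so a half turn about z gives the same grasp; the last joint's range is limited). The gripper opens to 85 mm and grips with 20 to 120 N. Pads are 22 mm wide; open, the fingers measure 114 mm over their backs; the gripper's body (76 mm by 85 mm) begins 54 mm behind the grasp point. The pads swing forward as they close: fully open they stand 13 mm farther back than shut.
Start: joints at [-1.451, 0.276, 1.505, -0, 1.361, -0.121], TCP at [0.137, -0.558, 0.231] pointing down, gripper open.
Joint ranges: [-2.89, 2.89], [-0.75, 2.08], [0.22, 2.7], [-1.18, 4.32], [0.11, 2.71], [-2.7, 2.7]. Speed limits (rad/s): [2.57, 2.57, 3.14, 3.14, 3.14, 3.14].

INTERFACE

Orientations are given as a unit quaternion [w, x, y, z].
In Python, from rig import get_state, get_image, sign_off, pinch_z gives the robot as it stands.
- The arm moves only by the tool send_rows, never from a script. Its argument "steps" is one flat list of numbers, 5 for each row, row after row: the gripper's target within -1 to 1 (fully open at 1, half-way at 0, shut at -1), then the shift along the tool's x, y, z in cm, then the turn about the tool's z in degrees. In form: [gripper, x, y, z, roll, gripper, x, y, z, roll, ...]. A call has 1 to 12 rows; each row shifts and turns the commanded pose from where the row before left it, along the tool's axes as they then stand; what a row does not reach is not made up. A row lasts 1/10 s, in which the tool goes at most 50 mm and 8.59 degrees, less where a joint would pass 70% of its speed; a pose out of reach is approached as far as the arm can. A call is refused whole if a number of a shift passes 5 or a number of a turn 8.59, either way. A call with a gripper value outside its range is refused whole. The fingers move at their own pace and stop on an object; "newtons" is the grip in N (left out, the last holds). Time passes only in rows, so rows that do not move let the fingers close. It gives the time, the measured TCP pose, the force, the opening and the grip force at its end, in the units of the state.
- get_state(): the state, without advancing time (a new reading comes with each control period).
- get_image(name): name is "scene" or "top"; returns a dict with "color" (384x512x3 uint8, red, green, blue), "mtx" (3x3 intrinsics, pixels), "k1" (the pictures are not rectified: a ray, as slopes to the right and down, at radius r is drawn at 1 + k1 r^2 times it, then the intrinsics apply), "T" (4x4, takes a point from camera to world coordinates). Camera axes: x right, y down, z forward; pixel columns grow to the right and rows downward; lengths in m; the calibration is good to about 2 mm. A picture is of the moment at which its call begins. There is no depth.
- sign_off(): hands the job in; it is judged then, once.
The state is a dict: "clock": time; "qpos": joint angles; "qd": joint speeds; "effort": joint torques, N m; "position": TCP position; "ee_rot": TCP orientation; "contact_force": force on the tool from outside, world axes, zero at the start; "moment": the same for the moment, N m; "width": finger opening in m; "gripper_force": force on a finger pad.
Only numpy, scipy, OpenCV 4.12 (cv2) and the standard library are available. Lean on these libraries where they do the work, as an engineer would, in place of code of your own. Each camera call takes 0.05 s, during which the arm holds its last target. There are 200 camera calls.

## Working session

There is one attempt and no reset: what is moved stays moved. The work goes in short steps, Python scripts to look and compute and a tool call to move; the robot and the scene stay as the last step left them, time stands still between calls to the robot, and variables do not carry over. Pictures are saved under pics/ and viewed, at most 10 in all, crops included, and the job is handed in when it is done.

Besides the shell and the picture viewer there is one more tool, called after "Request:" by a JSON object that holds its "op" and its "data", one argument or row to a line. send_rows: Moves the arm, as the interface text tells. Its arguments: {"type":"object","properties":{"steps":{"type":"array"},"newtons":{"type":"number"}},"required":["steps"]}

```bash
mkdir -p pics; cat > h.py <<'E'
import numpy as np, cv2
from rig import *
from scipy.spatial.transform import Rotation as R
def ray(im,u,v):
    K=im["mtx"];p=cv2.undistortPoints(np.array([[[u,v]]],float),K,np.array([im["k1"],0,0,0.]))[0,0]
    T=im["T"];return T[:3,3],T[:3,:3]@np.array([p[0],p[1],1.])
def onz(im,u,v,z):
    o,d=ray(im,u,v);return o+d*(z-o[2])/d[2]
def proj(im,P):
    T=im["T"];q=T[:3,:3].T@(np.array(P,float)-T[:3,3]);x,y=q[:2]/q[2];s=1+im["k1"]*(x*x+y*y)
    K=im["mtx"];return K[0,0]*x*s+K[0,2],K[1,1]*y*s+K[1,2]
def two(a,ua,b,ub):
    o1,d1=ray(a,*ua);o2,d2=ray(b,*ub)
    s=np.linalg.lstsq(np.c_[d1,-d2],o2-o1,rcond=None)[0]
    p,q=o1+s[0]*d1,o2+s[1]*d2;return (p+q)/2,np.linalg.norm(p-q)
E
python3 - <<'E'
from h import *
a=get_image("scene");b=get_image("top")
import pickle;pickle.dump((a,b),open("im0.pkl","wb"))
for n,i in(("scene",a),("top",b)):
    cv2.imwrite(f"pics/{n}0.png",cv2.resize(i["color"][...,::-1],(800,600),interpolation=cv2.INTER_CUBIC));print(n,i["T"].round(3).tolist(),i["mtx"].round(1).tolist(),i["k1"])
s=get_state();print(s,pinch_z)
E
```

```text
scene [[-0.771, 0.373, -0.517, 1.089], [0.637, 0.477, -0.605, 0.709], [0.021, -0.796, -0.605, 0.857], [0.0, 0.0, 0.0, 1.0]] [[450.1, 0.0, 260.7], [0.0, 450.1, 193.9], [0.0, 0.0, 1.0]] 0.001980436091723455
top [[-0.008, -0.989, 0.146, 0.344], [-1.0, 0.005, -0.02, 0.013], [0.019, -0.146, -0.989, 1.236], [0.0, 0.0, 0.0, 1.0]] [[422.1, 0.0, 257.3], [0.0, 422.1, 190.3], [0.0, 0.0, 1.0]] -0.1046862095737938
{'clock': 0.1, 'qpos': array([-1.45098446e+00,  2.76546824e-01,  1.50598928e+00, -2.85916361e-05,
        1.36071723e+00, -1.21012501e-01]), 'qd': array([ 0.00223384, -0.00251812, -0.00221769,  0.00121091, -0.00112986,
       -0.00179979]), 'effort': array([ 7.05063812e-04, -4.17700124e+01, -2.46406263e+01, -2.03965074e-04,
        5.84721740e-03,  4.69510852e-06]), 'position': array([ 0.13706091, -0.55794432,  0.2305245 ]), 'ee_rot': array([-8.30349708e-04,  9.92758507e-01,  1.20124344e-01, -1.34805635e-05]), 'contact_force': array([ 0.37896582, -0.24100227,  0.80330555]), 'moment': array([-0.04882575, -0.02324718, -0.00890242]), 'gripper_force': 0.0, 'width': 0.08545620088487825} 0.0187
```

View pics/scene0.png

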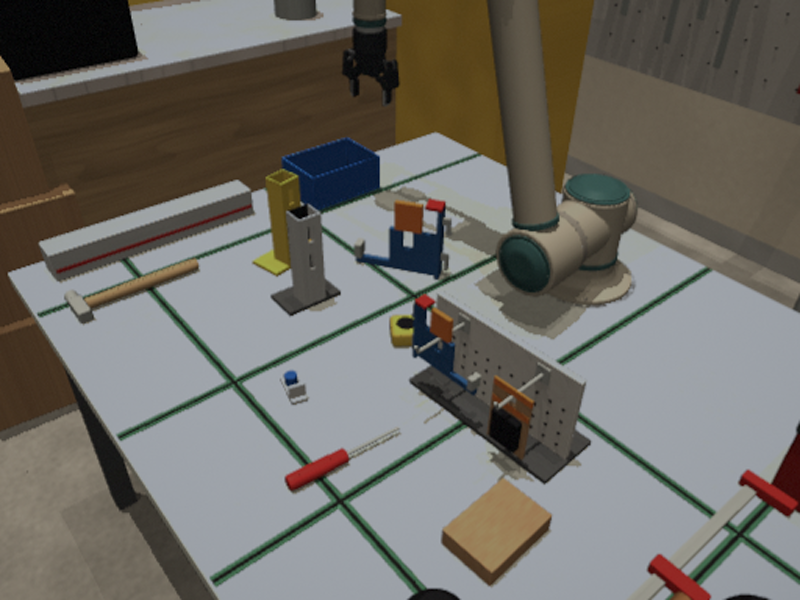

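View pics/top0.png

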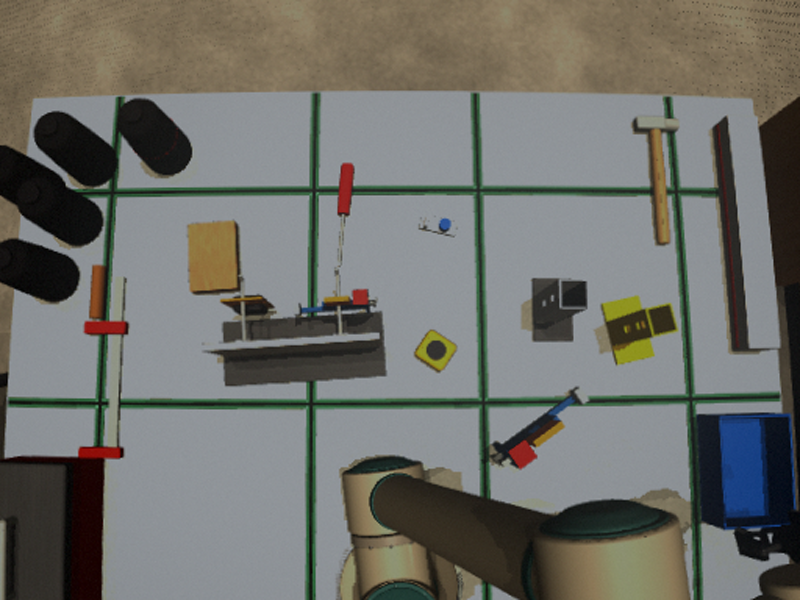

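The scene view shows the blue bracket on the stand's right peg at about (440,335), with the pack on the other peg. What could be mistaken for the bracket: the larger free-standing blue bracket at scene (415,235) / top (540,430). The one hanging, at top (338,303), fits the description. What could be mistaken for the upright: the yellow channel at scene (283,220) / top (640,320). The grey one at scene (307,255) / top (560,300) is meant. I'll check these in a close crop.

```bash
python3 - <<'E'
from h import *
import pickle;a,b=pickle.load(open("im0.pkl","rb"))
def crop(i,x0,y0,w,h,s): return cv2.resize(i["color"][y0:y0+h,x0:x0+w,::-1],(w*s,h*s),interpolation=cv2.INTER_CUBIC)
# cells 400x300
g=np.vstack([np.hstack([crop(b,180,175,80,60,5),crop(b,325,165,80,60,5)]),np.hstack([crop(a,255,180,80,60,5),crop(a,165,120,80,60,5)[:, :]])])
cv2.imwrite("pics/crop0.png",g)
for n,i in(("scene",a),("top",b)):
    c=i["color"].astype(int);r,gg,bl=c[...,0],c[...,1],c[...,2]
    for nm,m in(("red",(r>110)&(gg<60)&(bl<60)),("orange",(r>110)&(gg>60)&(gg<r*.65)&(bl<60)),("blue",(bl>r+35)&(bl>gg+20))):
        N,L,S,C=cv2.connectedComponentsWithStats(m.astype(np.uint8))
        for k in range(1,N):
            if S[k,4]>15: print(n,nm,S[k].tolist(),C[k].round(1).tolist())
E
```

```text
scene red [273, 128, 11, 6, 52] [278.2, 130.7]
scene red [266, 189, 12, 8, 55] [271.2, 192.3]
scene red [183, 288, 40, 23, 318] [202.3, 299.0]
scene red [475, 301, 35, 25, 223] [492.9, 313.3]
scene red [417, 355, 37, 29, 363] [434.6, 370.3]
scene blue [180, 88, 63, 46, 1887] [213.8, 109.5]
scene blue [233, 163, 17, 5, 39] [241.0, 164.8]
scene blue [182, 237, 8, 10, 62] [185.7, 241.0]
scene blue [288, 238, 11, 9, 38] [293.5, 241.7]
top red [216, 105, 10, 31, 223] [220.6, 119.7]
top red [226, 186, 9, 9, 80] [230.0, 190.0]
top red [54, 205, 26, 8, 181] [66.6, 209.0]
top red [326, 282, 17, 18, 176] [334.0, 290.3]
top red [50, 286, 27, 7, 165] [63.3, 289.4]
top orange [58, 170, 7, 33, 167] [60.6, 186.0]
top blue [281, 139, 8, 8, 49] [284.5, 142.7]
top blue [193, 193, 14, 7, 40] [199.6, 197.4]
top blue [351, 254, 17, 15, 76] [358.7, 260.6]
top blue [460, 265, 49, 67, 2043] [477.6, 297.3]
top blue [463, 333, 9, 6, 23] [465.6, 336.6]
top blue [474, 335, 31, 4, 48] [488.1, 336.4]
```

View pics/crop0.png

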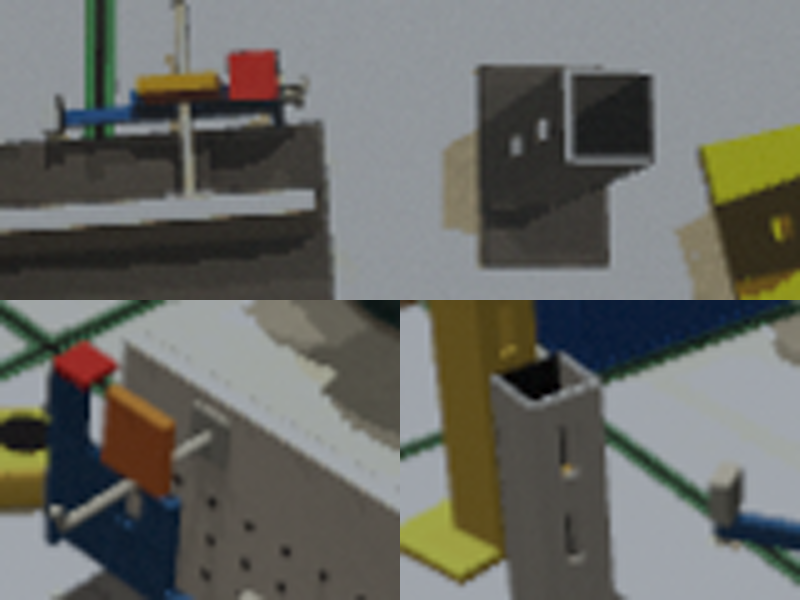

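The crop confirms the hanging small bracket: orange tab at top (216,191), red pad at top (230,190), and its hole on the peg. The grey upright's rim is at top (367,188), with slots facing left (+y). The yellow one is a decoy.

```bash
python3 - <<'E'
from h import *
import pickle;a,b=pickle.load(open("im0.pkl","rb"))
T=lambda X,Y:(180+X/5-.4,175+Y/5-.4)
U=lambda X,Y:(325+(X-400)/5-.4,165+Y/5-.4)
S=lambda X,Y:(255+X/5-.4,180+(Y-300)/5-.4)
V=lambda X,Y:(165+(X-400)/5-.4,120+(Y-300)/5-.4)
def yaw(p,q): d=q-p;return np.degrees(np.arctan2(d[1],d[0]))
print("pad top",onz(b,*T(253,75),.2), "pad scene",onz(a,*S(84,365),.2),two(b,T(253,75),a,S(84,365)))
print("orange",onz(b,*T(178,82),.194),[onz(b,*T(x,y),.194) for x,y in((136,80),(219,80))])
print("scene orange top edge mid",onz(a,*S(143,407),.194), [onz(a,*S(x,y),.194) for x,y in((115,387),(174,425))])
p,q=onz(b,*T(0,207),.172),onz(b,*T(313,190),.172);print("panel",p,q,yaw(q,p)-90)
p,q=onz(a,*S(128,342),.172),onz(a,*S(128+250*0,342),.172)
c=[onz(b,*U(*v),.202) for v in((566,69),(652,72),(653,163),(568,161))]
print("rim",np.round(c,4),[np.linalg.norm(c[i]-c[i-1]).round(4) for i in range(4)])
print("face mid",(c[0]+c[3])/2,"yaw x axis",yaw(c[3],c[0]),"side yaw",yaw(c[1],c[0])-90,yaw(c[2],c[3])-90)
c=[onz(a,*V(*v),.202) for v in((494,378),(546,347),(600,379),(546,410))]
print("rim scene",np.round(c,4),[np.linalg.norm(c[i]-c[i-1]).round(4) for i in range(4)])
for h,v in((.165,(545,129)),(.105,(517,146))): print("slot top",onz(b,*U(*v),h))
print("slots scene",onz(a,*V(566,450),.165),onz(a,*V(573,535),.105))
E
```

```text
pad top [0.49924587 0.05943265 0.2       ] pad scene [0.50403161 0.06343922 0.2       ] (array([0.50006686, 0.05944282, 0.19572693]), np.float64(0.0005100713026933162))
orange [0.49681098 0.09709808 0.194     ] [array([0.49792943, 0.11806527, 0.194     ]), array([0.49771143, 0.07665281, 0.194     ])]
scene orange top edge mid [0.49813191 0.10017432 0.194     ] [array([0.49835907, 0.08015366, 0.194     ]), array([0.49576577, 0.11951472, 0.194     ])]
panel [0.43665117 0.18857732 0.172     ] [0.44447471 0.03029393 0.172     ] 2.829680243624651
rim [[ 0.5258 -0.2607  0.202 ]
 [ 0.5241 -0.3048  0.202 ]
 [ 0.4778 -0.303   0.202 ]
 [ 0.4791 -0.2597  0.202 ]] [np.float64(0.0467), np.float64(0.0441), np.float64(0.0463), np.float64(0.0433)]
face mid [ 0.50242989 -0.26022359  0.202     ] yaw x axis -1.2486676587823464 side yaw -2.173674545055775 -1.7037705208065432
rim scene [[ 0.5272 -0.299   0.202 ]
 [ 0.4837 -0.3116  0.202 ]
 [ 0.4796 -0.2611  0.202 ]
 [ 0.5231 -0.2506  0.202 ]] [np.float64(0.0486), np.float64(0.0452), np.float64(0.0507), np.float64(0.0448)]
slot top [ 0.50072883 -0.25808007  0.165     ]
slot top [ 0.50019669 -0.25736037  0.105     ]
slots scene [ 0.50659434 -0.25959611  0.165     ] [ 0.50570308 -0.26030242  0.105     ]
```

Request:
{"op": "send_rows", "data": {
  "steps": [-0.2,0,0,-1,-7.9,-0.2,0,0,-1,-7.9,-0.2,0,0,-1,-7.9,-0.2,0,0,-1,-7.9,-0.2,0,0,-1,-7.9,-0.2,0,0,-1,-7.9,-0.2,0,0,-1,-7.9,-0.2,0,0,-1,-7.9,-0.2,0,0,-1,-7.9,-0.2,0,0,-1,-7.9],
  "newtons": 90
}}

```text
clock: 1.1
position: [0.1371, -0.5582, 0.3312]
ee_rot: [-0.0, 0.688, 0.726, 0.0]
contact_force: [0.2, -0.6, 0.3]
width: 0.0343
gripper_force: 0.0
```

```bash
cat >> h.py <<'E'
def tool():
    s=get_state();w,x,y,z=s["ee_rot"];M=R.from_quat([x,y,z,w]).as_matrix()
    return s,np.array(s["position"]),M
def go(P):
    s,p,M=tool();print("t",s["clock"],"p",p.round(4),"yawY",np.degrees(np.arctan2(M[1,1],M[0,1])).round(2),"tilt z",M[:,2].round(4),"w",round(s["width"],4),"F",s["contact_force"].round(1),"grip",s["gripper_force"])
    if P is not None: print("cm in tool:",(M.T@(np.array(P)-p)*100).round(2))
E
python3 - <<'E'
from h import *
go([.497,.098,.30])
import pickle;a,b=pickle.load(open("im0.pkl","rb"))
c=b["color"];col=c[150:190,205:232].astype(int).sum(2)
# peg tip: topmost bright/dark change
print("tip guess z .162",onz(b,217,171,.162))
E
```

```text
t 1.1 p [ 0.1371 -0.5582  0.3312] yawY 3.12 tilt z [-1.0e-04  1.1e-03 -1.0e+00] w 0.0343 F [ 0.2 -0.6  0.3] grip 0.0
cm in tool: [63.56 39.51  3.18]
tip guess z .162 [0.55379695 0.09537321 0.162     ]
```

Request:
{"op": "send_rows", "data": {
  "steps": [-0.2,3.9,2.4,0,0,-0.2,3.9,2.4,0,0,-0.2,3.9,2.4,0,0,-0.2,3.9,2.4,0,0,-0.2,3.9,2.4,0,0,-0.2,3.9,2.4,0,0,-0.2,3.9,2.4,0,0,-0.2,3.9,2.4,0,0,-0.2,3.9,2.4,0,0,-0.2,3.9,2.4,0,0,-0.2,3.9,2.4,0,0,-0.2,3.9,2.4,0,0]
}}

```text
clock: 2.3
position: [0.4022, -0.075, 0.3311]
ee_rot: [0.0, 0.69, 0.724, -0.0]
contact_force: [0.6, -0.7, 0.3]
width: 0.0341
gripper_force: 0.0
```

Request:
{"op": "send_rows", "data": {
  "steps": [-0.2,4.1,2.7,0.8,0,-0.2,4.1,2.7,0.8,0,-0.2,4.1,2.7,0.8,0,-0.2,4.1,2.6,0.8,0,-0.2,0,0,1,0,-0.2,0,0,1,0,-0.2,0,0,1,0,-0.2,0,0,0,0,-0.2,0,0,0,0]
}}

```text
clock: 3.2
position: [0.5004, 0.0908, 0.2694]
ee_rot: [0.0, 0.69, 0.723, -0.0]
contact_force: [-0.1, 0.0, -0.2]
width: 0.0338
gripper_force: 0.0
```

```bash
python3 - <<'E'
from h import *
go([.497,.098,.165])
b=get_image("top");a=get_image("scene")
def crop(i,x0,y0,w,h,s): return cv2.resize(i["color"][y0:y0+h,x0:x0+w,::-1],(w*s,h*s),interpolation=cv2.INTER_CUBIC)
cv2.imwrite("pics/c1.png",np.hstack([crop(b,180,155,80,100,5),crop(a,240,120,80,100,5)]))
E
```

```text
t 3.2 p [0.5004 0.0908 0.2694] yawY 2.68 tilt z [-1.e-04 -3.e-04 -1.e+00] w 0.0338 F [-0.1  0.  -0.2] grip 0.0
cm in tool: [ 0.73 -0.3  10.44]
```

View pics/c1.png

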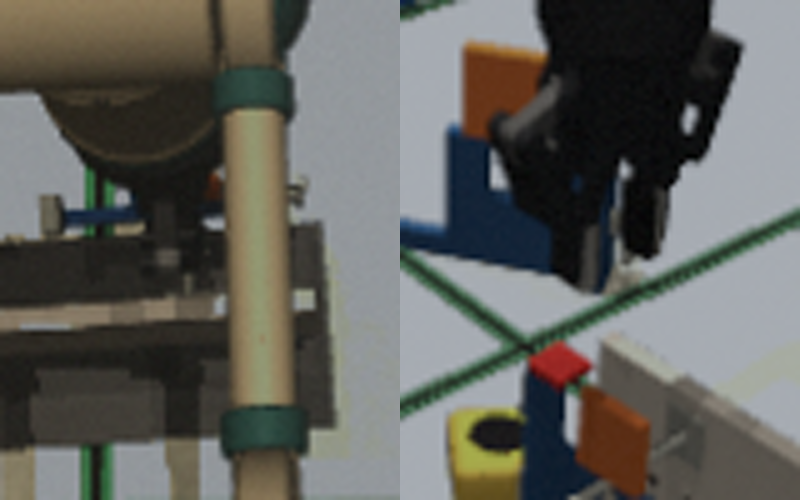

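The scene crop shows the open fingers above and behind the orange tab at crop (615,440), with nothing in the way. Next I descend and close.

Request:
{"op": "send_rows", "data": {
  "steps": [-0.2,0.4,-0.15,2.5,0,-0.2,0.3,-0.15,2.5,0,-0.2,0,0,2.5,0,-0.2,0,0,1.5,0,-0.2,0,0,1.2,0,-0.2,0,0,0,0,-1,0,0,0,0,-1,0,0,0,0,-1,0,0,0,0,-1,0,0,0,0,-1,0,0,0,0]
}}

```text
clock: 4.4
position: [0.4981, 0.0989, 0.1684]
ee_rot: [0.001, 0.69, 0.724, 0.001]
contact_force: [-0.5, -0.3, 5.8]
width: 0.0064
gripper_force: 89.7
```

```bash
python3 - <<'E'
from h import *
go(None)
a=get_image("scene")
cv2.imwrite("pics/c2.png",cv2.resize(a["color"][120:270,210:370,::-1],(640,600),interpolation=cv2.INTER_CUBIC))
E
```

```text
t 4.4 p [0.4981 0.0989 0.1684] yawY 2.81 tilt z [ 2.2e-03 -2.0e-04 -1.0e+00] w 0.0064 F [-0.5 -0.3  5.8] grip 89.70121264457703
```

View pics/c2.png

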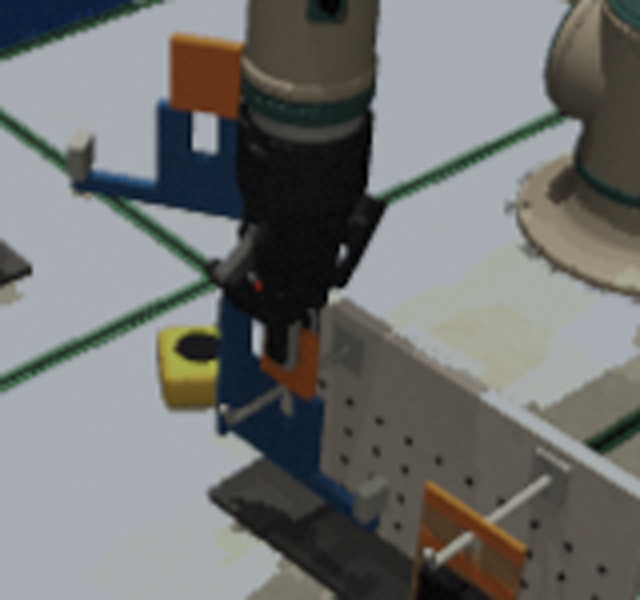

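The crop shows the fingers closed on the orange tab at crop (290,350). The bracket is still on its peg and the pack is undisturbed. I'll lift 18 mm and check the force.

Request:
{"op": "send_rows", "data": {
  "steps": [-1,0,0,-0.5,0,-1,0,0,-0.5,0,-1,0,0,-0.5,0,-1,0,0,-0.4,0,-1,0,0,0,0,-1,0,0,0,0]
}}

```text
clock: 5.05
position: [0.4974, 0.0989, 0.1862]
ee_rot: [0.0, 0.69, 0.724, -0.0]
contact_force: [0.0, -0.2, -2.1]
width: 0.0062
gripper_force: 88.8
```

```bash
python3 - <<'E'
from h import *
go(None)
a=get_image("scene")
cv2.imwrite("pics/c3.png",cv2.resize(a["color"][170:270,250:350,::-1],(600,600),interpolation=cv2.INTER_CUBIC))
E
```

```text
t 5.05 p [0.4974 0.0989 0.1862] yawY 2.79 tilt z [-0.e+00 -1.e-04 -1.e+00] w 0.0062 F [ 0.  -0.2 -2.1] grip 88.79772305488586
```

View pics/c3.png

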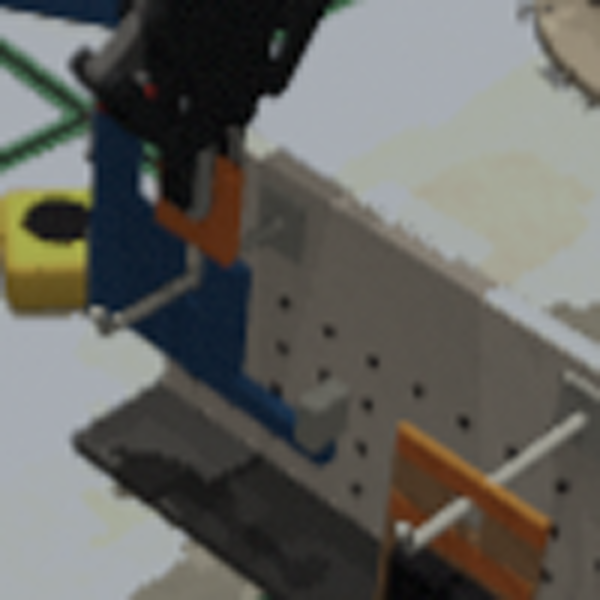

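The bracket is lifted with the peg in mid-hole at crop (190,275), and the force is only its weight (2.1 N). Now I slide it out along the peg.

Request:
{"op": "send_rows", "data": {
  "steps": [-1,0,0.7,0,0,-1,0,0.9,0,0,-1,0,0.9,0,0,-1,0,0.9,0,0,-1,0,0.9,0,0,-1,0,0.9,0,0,-1,0,0.9,0,0,-1,0,0.9,0,0,-1,0,0.9,0,0,-1,0,0.9,0,0,-1,0,0.9,0,0,-1,0,0,0,0]
}}

```text
clock: 6.3
position: [0.5959, 0.1036, 0.1862]
ee_rot: [0.0, 0.69, 0.724, 0.0]
contact_force: [-1.1, 0.2, -2.6]
width: 0.0062
gripper_force: 88.8
```

```bash
python3 - <<'E'
from h import *
go(None)
a=get_image("scene");b=get_image("top")
def crop(i,x0,y0,w,h,s): return cv2.resize(i["color"][y0:y0+h,x0:x0+w,::-1],(w*s,h*s),interpolation=cv2.INTER_CUBIC)
cv2.imwrite("pics/c4.png",np.hstack([crop(b,170,120,80,100,5),crop(a,240,150,80,100,5)]))
E
```

```text
t 6.3 p [0.5959 0.1036 0.1862] yawY 2.79 tilt z [ 1.2e-03 -1.0e-04 -1.0e+00] w 0.0062 F [-1.1  0.2 -2.6] grip 88.76251459121704
```

View pics/c4.png

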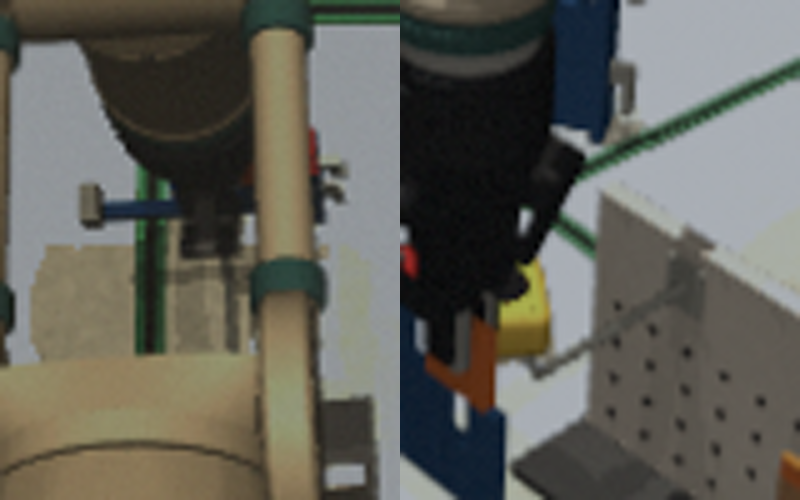

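The bracket is clear of the peg: the top crop shows it at (200,205) and the bare peg is in the scene crop at (600,320). I'll carry it toward the upright and refine the upright's yaw from its foot edges.

Request:
{"op": "send_rows", "data": {
  "steps": [-1,-1,0,-1,0,-1,-2.5,0,-1,0,-1,-3,0,-1,0,-1,-3,-1,0,0,-1,-3,-1.5,0,0,-1,-3,-1.5,0,0,-1,-3,-1.5,0,0,-1,-3,-1.5,0,1.5,-1,-3,-1.5,0,1.5,-1,-2,-0.5,0,1.6,-1,0,0,0,0,-1,0,0,0,0]
}}

```text
clock: 7.6
position: [0.5152, -0.1651, 0.2171]
ee_rot: [0.0, 0.719, 0.695, 0.0]
contact_force: [1.0, 0.1, -1.9]
width: 0.0062
gripper_force: 88.8
```

```bash
python3 - <<'E'
from h import *
import pickle;a,b=pickle.load(open("im0.pkl","rb"))
go([.502,-.18,.226])
g=cv2.GaussianBlur(cv2.cvtColor(b["color"],cv2.COLOR_RGB2GRAY),(0,0),.7).astype(float)
def edge(rng,lo,hi,vert,z):
    P=[]
    for k in rng:
        s=np.abs(np.diff(g[k,lo:hi] if vert else g[lo:hi,k]));s[s<s.max()*.3]=0
        c=(s*np.arange(len(s))).sum()/s.sum()+lo+.5
        P.append(onz(b,*((c,k) if vert else (k,c)),z)[:2])
    vx,vy,x,y=cv2.fitLine(np.array(P,np.float32),cv2.DIST_HUBER,0,.001,.001).ravel()
    return np.degrees(np.arctan2(vy,vx)).round(2),(x.round(4),y.round(4))
print("foot front edge (x dir)",edge(range(181,216),336,346,True,.008))
print("foot top edge",edge(range(344,355),174,182,False,.008),"bottom",edge(range(344,364),214,222,False,.008))
print("rim right edge",edge(range(182,195),371,380,True,.202),"rim top",edge(range(361,373),175,181,False,.202))
V=lambda X,Y:(165+(X-400)/5-.4,120+(Y-300)/5-.4)
for v in((566,450),(573,535)):
    o,d=ray(a,*V(*v));print("slot scene",o+d*(-.259-o[1])/d[1])
E
```

```text
t 7.6 p [ 0.5152 -0.1651  0.2171] yawY -1.87 tilt z [ 9.e-04  2.e-04 -1.e+00] w 0.0062 F [ 1.   0.1 -1.9] grip 88.76042604446411
cm in tool: [-1.53 -1.27 -0.89]
foot front edge (x dir) (np.float32(-1.29), (np.float32(0.4983), np.float32(-0.2566)))
foot top edge (np.float32(89.78), (np.float32(0.5623), np.float32(-0.2841))) bottom (np.float32(89.93), (np.float32(0.4409), np.float32(-0.2952)))
rim right edge (np.float32(0.68), (np.float32(0.5006), np.float32(-0.3035))) rim top (np.float32(87.82), (np.float32(0.5242), np.float32(-0.2835)))
slot scene [ 0.5069528  -0.259       0.16542612]
slot scene [ 0.5064869  -0.259       0.10601098]
```

Request:
{"op": "send_rows", "data": {
  "steps": [-1,-0.5,-0.6,1,-0.5,-1,-0.5,-0.7,1.5,-0.5,-1,0,0,1.5,0,-1,0,0,1.1,0,-1,0,0,0,0,-1,0,0,0,0]
}}

```text
clock: 8.2
position: [0.5024, -0.1741, 0.1652]
ee_rot: [-0.0, 0.712, 0.702, -0.0]
contact_force: [-0.1, -0.4, -1.5]
width: 0.0066
gripper_force: 88.7
```

```bash
python3 - <<'E'
from h import *
go([.502,-.175,.1664])
a=get_image("scene");b=get_image("top")
import pickle;pickle.dump((a,b),open("im1.pkl","wb"))
def crop(i,x0,y0,w,h,s): return cv2.resize(i["color"][y0:y0+h,x0:x0+w,::-1],(w*s,h*s),interpolation=cv2.INTER_CUBIC)
cv2.imwrite("pics/c5.png",np.hstack([crop(b,300,150,80,110,5),crop(a,165,115,80,110,5)]))
E
```

```text
t 8.2 p [ 0.5024 -0.1741  0.1652] yawY -0.75 tilt z [-2.e-04  0.e+00 -1.e+00] w 0.0066 F [-0.1 -0.4 -1.5] grip 88.66935610771179
cm in tool: [-0.09 -0.04 -0.12]
```

View pics/c5.png

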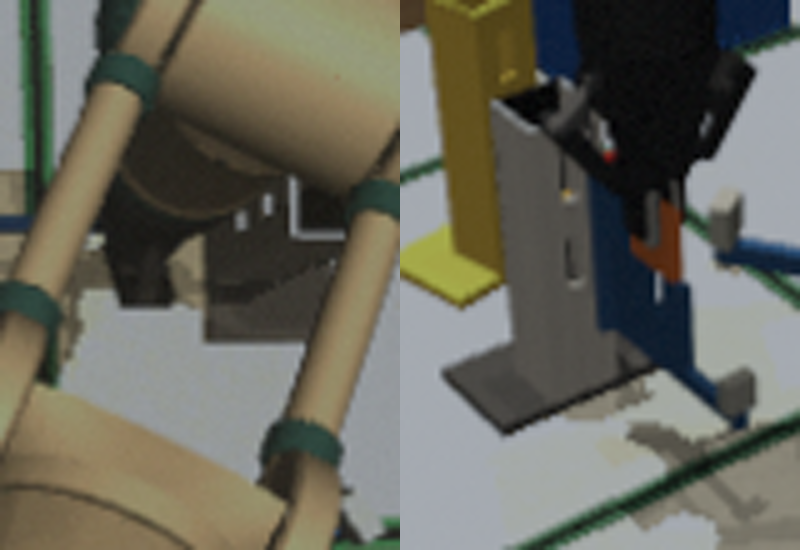

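```bash
python3 - <<'E'
from h import *
import pickle;a,b=pickle.load(open("im1.pkl","rb"))
s,p,M=tool();o=p+[0,0,-.0864];y=np.radians(-.75)
Rz=R.from_rotvec([0,0,y]).as_matrix()
C=lambda q:(np.array(q)-[165-.4,115-.4])*5+[400,0]
for n,l in(("plate bottom",(.012,-.05,0)),("plate bottom +y edge near",(.012,-.05,.05)),("arm end",(.004,.08,0)),("arm end -x",(-.004,.08,0)),("nose top far",(-.01,.07,.034)),("nose top near",(.01,.08,.034)),("nose +x-y",(.01,.07,.034)),("nose -x+y",(-.01,.08,.034)),("tab corner low +y",(.004,.02,.068)),("tab up +y",(.004,.02,.112)),("hole bot",(.004,0,.038))):
    print(n,C(proj(a,o+Rz@np.array(l))).round(1))
for nm,f in(("face x.502 y-.259",(.502,-.259)),):
  for z in(.088,.122,.148,.182):
    print(z,[C(proj(a,(f[0]+dx,f[1],z))).round(1).tolist() for dx in(-.006,0,.006)])
  print("rim",[C(proj(a,(f[0]+dx,f[1]+dy,.202))).round(1).tolist() for dx,dy in((.024,0),(.024,-.045),(-.024,-.045))])
E
python3 - <<'E'
import sys;sys.path.insert(0,'.')
from h import *
import pickle;a,b=pickle.load(open("im1.pkl","rb"))
cv2.imwrite("pics/c6.png",np.hstack([cv2.resize(a["color"][134:186,185:225,::-1],(400,520),interpolation=cv2.INTER_LANCZOS4),cv2.resize(a["color"][154:206,212:252,::-1],(400,520),interpolation=cv2.INTER_LANCZOS4)]))
E
```

```text
plate bottom [596.8 327.3]
plate bottom +y edge near [592.  256.9]
arm end [736.8 430.1]
arm end -x [748.4 424.7]
nose top far [745.6 363.6]
nose top near [726.8 385.4]
nose +x-y [716.2 376.7]
nose -x+y [756.3 372.2]
tab corner low +y [671.3 281. ]
tab up +y [668.4 214.2]
hole bot [653.2 308.7]
0.088 [[589.5, 278.9], [581.1, 282.4], [572.7, 285.8]]
0.122 [[586.2, 231.6], [577.7, 235.0], [569.2, 238.4]]
0.148 [[583.6, 194.4], [575.0, 197.7], [566.4, 201.1]]
0.182 [[580.1, 144.4], [571.4, 147.7], [562.6, 150.9]]
rim [[533.5, 130.5], [491.2, 98.9], [561.3, 74.1]]
```

View pics/c6.png

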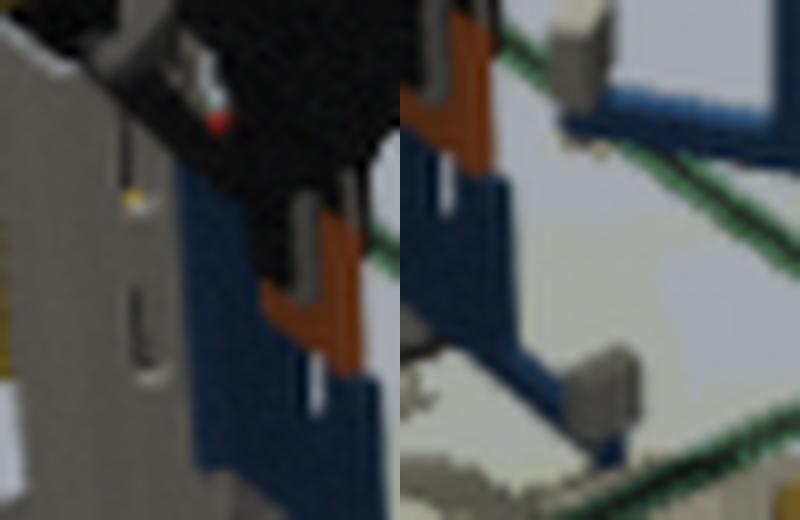

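Picture c6 shows the lower slot sill at about (150,375), the upper sill at (140,207) and the plate's bottom corner at (198,468). The bracket matches its predicted pose. The slots read 2–4 mm toward +x compared with my top-view estimate, so I'll check the top camera against the held bracket's nose.

```bash
python3 - <<'E'
from h import *
import pickle;a,b=pickle.load(open("im1.pkl","rb"));a0,b0=pickle.load(open("im0.pkl","rb"))
s,p,M=tool();o=p+[0,0,-.0864]
Rz=R.from_rotvec([0,0,np.radians(-.75)]).as_matrix()
pr=proj(b,o+Rz@[0,.075,.034]);print("pred nose",np.round(pr,1), [np.round(proj(b,o+Rz@np.array(l)),1).tolist() for l in((.01,.08,.034),(-.01,.08,.034),(.01,.07,.034),(-.01,.07,.034),(0,.08,0))])
u,v=map(int,pr)
g=cv2.cvtColor(b["color"],cv2.COLOR_RGB2GRAY)
print(g[v-9:v+10,u-9:u+12])
d=cv2.absdiff(b["color"],b0["color"]).max(2);m=(b["color"][...,2].astype(int)>b["color"][...,0].astype(int)+35)
ys,xs=np.nonzero(m[v-15:v+15,u-12:u+30]);print("blue arm rows by col",[(x+u-12,(ys[xs==x].mean()+v-15).round(1)) for x in sorted(set(xs))])
print("pred arm centre top",[np.round(proj(b,o+Rz@np.array([0,yy,.012])),1).tolist() for yy in(.07,.055,.04)])
E
```

```text
pred nose [290.7 192.3] [[288.9, 188.6], [288.9, 196.0], [292.5, 188.7], [292.6, 196.0], [287.7, 194.0]]
[[155 155 153 153 155 155 156 154 155 154 155 155 155 155 156 153 155 154
  152 148 149]
 [156 154 153 155 154 153 156 155 153 156 153 153 155 155 154 154 154 151
  140 110 111]
 [154 154 153 155 154 153 155 155 156 155 154 154 154 155 152 154 155 148
  124 124 120]
 [152 155 155 156 156 154 153 153 155 157 155 155 153 155 153 153 154 149
  126 126 123]
 [153 154 153 154 154 155 152 155 155 157 154 153 154 155 154 156 152 150
  130 130 126]
 [154 154 155 154 153 153 155 155 153 151 150 153 151 154 153 154 155 154
  147 128 128]
 [155 155 155 154 155 154 155 154 145 133 129 132 140 154 155 153 154 156
  148 129 126]
 [154 151 150 152 154 153 154 140  87  84  85  94 127 155 154 153 154 154
  149 130 125]
 [146 131 124 131 152 151 156 140  67  86  85  94 130 154 156 154 156 153
  148 128 128]
 [130 131 126 127 126 133 156 139  66  84  86  93 122 141 145 144 145 142
  137 115 120]
 [129 127 126 124 124 124 152 132  52  83  86  82  66  64  63  68  65  64
   60  60  59]
 [127 126 127 12
[... 195 characters left out ...]
  53  82  82  79  72  67  65  67  64  68
   67  66  67]
 [123 129 124 111 112 115 113 100  60  57  61  69 109 133 131 128 126 127
  127 124 128]
 [125 124 111 111 110 114 112 106  94  99 107 113 129 130 130 125 125 126
  127 126 129]
 [132 125 113 113 111 108 111 111 117 126 128 128 129 129 127 124 126 128
  125 124 124]
 [131 123 113 115 110 112 111 115 130 123 124 124 125 130 127 126 128 128
  126 124 126]
 [121 112 113 111 109 111 110 115 125  99  98  97 103 125 123 123 122 119
  122 125 123]]
blue arm rows by col [(np.int64(295), np.float64(193.0)), (np.int64(296), np.float64(193.0)), (np.int64(301), np.float64(194.0))]
pred arm centre top [[291.8, 193.5], [297.2, 193.5], [302.6, 193.6]]
```

The top camera reads about 1.3 mm low in x, so the slot x is about 0.504 in the arm frame. Now I approach and insert in small steps.

Request:
{"op": "send_rows", "data": {
  "steps": [-1,-0.5,0.15,-0.1,0,-1,-0.7,0,0,0,-1,-0.5,0,0,0,-1,-0.3,0,0,0,-1,-0.3,0,0,0,-1,-0.3,0,0,0,-1,0,0,0,0]
}}

```text
clock: 9.0
position: [0.5034, -0.2009, 0.1662]
ee_rot: [0.0, 0.712, 0.702, -0.0]
contact_force: [0.2, -0.2, -2.3]
width: 0.0062
gripper_force: 88.7
```

```bash
python3 - <<'E'
from h import *
go([.504,-.210,.1664])
E
```

```text
t 9.0 p [ 0.5034 -0.2009  0.1662] yawY -0.83 tilt z [-1.e-04 -2.e-04 -1.e+00] w 0.0062 F [ 0.2 -0.2 -2.3] grip 88.6938464641571
cm in tool: [-0.91  0.07 -0.02]
```

Request:
{"op": "send_rows", "data": {
  "steps": [-1,-0.3,0,0,0,-1,-0.3,0,0,0,-1,-0.15,0,0,0,-1,-0.1,0,0,0,-1,0,0,0,0]
}}

```text
clock: 9.5
position: [0.5034, -0.2078, 0.1663]
ee_rot: [-0.001, 0.712, 0.702, 0.001]
contact_force: [1.0, 5.1, -0.7]
width: 0.0062
gripper_force: 88.9
```

Request:
{"op": "send_rows", "data": {
  "steps": [-1,-0.1,0,0,0,-1,0,0,0,0]
}}

```text
clock: 9.7
position: [0.5033, -0.2077, 0.1663]
ee_rot: [-0.001, 0.712, 0.702, 0.002]
contact_force: [1.6, 8.0, 0.8]
width: 0.0065
gripper_force: 89.1
```

Request:
{"op": "send_rows", "data": {
  "steps": [-1,0.25,0,0,0,-1,0,0,0.2,0,-1,0,0,0.2,0,-1,0,0,0.2,0,-1,0,0,0,0]
}}

```text
clock: 10.2
position: [0.503, -0.2078, 0.1598]
ee_rot: [-0.0, 0.712, 0.702, -0.0]
contact_force: [-0.3, 0.2, -1.8]
width: 0.0064
gripper_force: 88.8
```

Request:
{"op": "send_rows", "data": {
  "steps": [-1,0,0,0.2,0,-1,0,0,0.2,0,-1,0,0,0,0]
}}

```text
clock: 10.5
position: [0.5037, -0.2069, 0.1572]
ee_rot: [0.0, 0.712, 0.702, 0.001]
contact_force: [-1.1, 4.6, 5.0]
width: 0.0061
gripper_force: 89.9
```

Request:
{"op": "send_rows", "data": {
  "steps": [-1,0,0,0.2,0,-1,0,0,0.2,0,-1,0,0,0,0]
}}

```text
clock: 10.8
position: [0.5038, -0.2064, 0.1523]
ee_rot: [-0.0, 0.712, 0.702, 0.001]
contact_force: [2.1, 4.1, -1.3]
width: 0.0061
gripper_force: 88.8
```

Request:
{"op": "send_rows", "data": {
  "steps": [-1,0,0,0.2,0,-1,0,0,0.2,0,-1,0,0,0,0]
}}

```text
clock: 11.1
position: [0.5027, -0.2075, 0.1474]
ee_rot: [-0.001, 0.712, 0.702, -0.001]
contact_force: [-0.5, 2.2, -3.3]
width: 0.0062
gripper_force: 88.6
```

Request:
{"op": "send_rows", "data": {
  "steps": [-1,0,0,0.15,0,-1,0,0,0.15,0,-1,0,0,0,0]
}}

```text
clock: 11.4
position: [0.5031, -0.2076, 0.1465]
ee_rot: [0.0, 0.712, 0.702, -0.0]
contact_force: [-1.8, 3.3, 5.3]
width: 0.0062
gripper_force: 90.1
```

Request:
{"op": "send_rows", "data": {
  "steps": [-1,0,0,0.15,0,-1,0,0,0.15,0,-1,0,0,0,0]
}}

```text
clock: 11.7
position: [0.5035, -0.2074, 0.1462]
ee_rot: [0.001, 0.712, 0.702, 0.0]
contact_force: [-5.5, 7.3, 20.3]
width: 0.0062
gripper_force: 92.3
```

Request:
{"op": "send_rows", "data": {
  "steps": [-1,0,0,-0.2,0,-1,0,0,-0.25,0,-1,0,0,-0.15,0,-1,0,0,0,0]
}}

```text
clock: 12.1
position: [0.5032, -0.2074, 0.1476]
ee_rot: [-0.0, 0.712, 0.702, -0.0]
contact_force: [0.6, 2.5, -4.6]
width: 0.0062
gripper_force: 88.4
```

Request:
{"op": "send_rows", "data": {
  "steps": [-1,0,0,0.1,0,-0.3,0,0,0,0,-0.3,0,0,0,0,-0.3,0,0,0,0,-0.3,0,0,-1,0,-0.3,0,0,-2.5,0,-0.3,0,0,-3,0,-1,-1.6,0,0,0,-1,-1.6,0,0,0,-1,0,0,0,0,-1,0,0,0,0]
}}

```text
clock: 13.2
position: [0.5021, -0.2396, 0.2111]
ee_rot: [-0.001, 0.713, 0.702, -0.0]
contact_force: [0.2, 0.4, 0.8]
width: -0.0
gripper_force: 0.0
```

```bash
python3 - <<'E'
from h import *
go([.5034,-.242,.180])
E
```

```text
t 13.2 p [ 0.5021 -0.2396  0.2111] yawY -0.89 tilt z [-0.0021  0.0017 -1.    ] w -0.0 F [0.2 0.4 0.8] grip 0.0
cm in tool: [-0.24  0.14  3.11]
```

Request:
{"op": "send_rows", "data": {
  "steps": [-1,0,0.1,1.5,0,-1,0,0,1,0,-1,0,0,0.4,0,-1,0,0,0.2,0,-1,0,0,0.2,0,-1,0,0,0,0]
}}

```text
clock: 13.8
position: [0.504, -0.2394, 0.1794]
ee_rot: [0.0, 0.712, 0.702, -0.0]
contact_force: [0.1, 0.7, 0.0]
width: 0.0001
gripper_force: 0.0
```

Request:
{"op": "send_rows", "data": {
  "steps": [-1,0,0,0.15,0,-1,0,0,0.15,0,-1,0,0,0,0]
}}

```text
clock: 14.1
position: [0.5043, -0.2397, 0.1776]
ee_rot: [0.001, 0.712, 0.702, 0.0]
contact_force: [-0.5, 1.8, 4.6]
width: -0.0001
gripper_force: 2.6
```

Request:
{"op": "send_rows", "data": {
  "steps": [-1,0,0,0.15,0,-1,0,0,0,0]
}}

```text
clock: 14.3
position: [0.5045, -0.2397, 0.1775]
ee_rot: [0.002, 0.712, 0.702, 0.0]
contact_force: [-1.4, 1.7, 11.1]
width: -0.0002
gripper_force: 5.8
```

Request:
{"op": "send_rows", "data": {
  "steps": [-1,0,0,0.15,0,-1,0,0,0,0,-1,0,0,-0.5,0,-1,0,0,-2.5,0,-1,0,0,-4,0,-1,0,0,-4,0,-1,0,-4,-2,0,-1,0,-4.5,0,0,-1,0,-4.5,0,0,-1,0,-4.5,0,0,-1,0,0,0,0]
}}

```text
clock: 15.4
position: [0.3242, -0.2358, 0.3036]
ee_rot: [-0.001, 0.713, 0.701, -0.001]
contact_force: [1.1, -0.4, 0.3]
width: 0.0002
gripper_force: 0.0
```

```bash
python3 - <<'E'
from h import *
go(None)
a=get_image("scene");b=get_image("top")
def crop(i,x0,y0,w,h,s): return cv2.resize(i["color"][y0:y0+h,x0:x0+w,::-1],(w*s,h*s),interpolation=cv2.INTER_CUBIC)
cv2.imwrite("pics/c7.png",np.hstack([crop(b,270,140,100,110,4),crop(a,160,115,100,110,4)]))
C=lambda q:((np.array(q)-[159.6,114.6])*4+[400,0]).round(1)
o=np.array([.5036,-.2077,.06]);Rz=R.from_rotvec([0,0,np.radians(-.8)]).as_matrix()
for l in((.012,-.05,0),(.004,.08,0),(0,-.038,.118),(-.01,.07,.034)): print(l,C(proj(a,o+Rz@np.array(l))),"if 12mm up",C(proj(a,o+[0,0,.012]+Rz@np.array(l))))
E
```

```text
t 15.4 p [ 0.3242 -0.2358  0.3036] yawY -1.0 tilt z [-2.6e-03 -3.0e-04 -1.0e+00] w 0.0002 F [ 1.1 -0.4  0.3] grip 0.0
(0.012, -0.05, 0) [553.6 263. ] if 12mm up [552.6 250. ]
(0.004, 0.08, 0) [661.4 343.4] if 12mm up [660.9 330.1]
(0, -0.038, 0.118) [566.5 131. ] if 12mm up [565.5 116.6]
(-0.01, 0.07, 0.034) [668.1 291.5] if 12mm up [667.7 277.9]
```

View pics/c7.png

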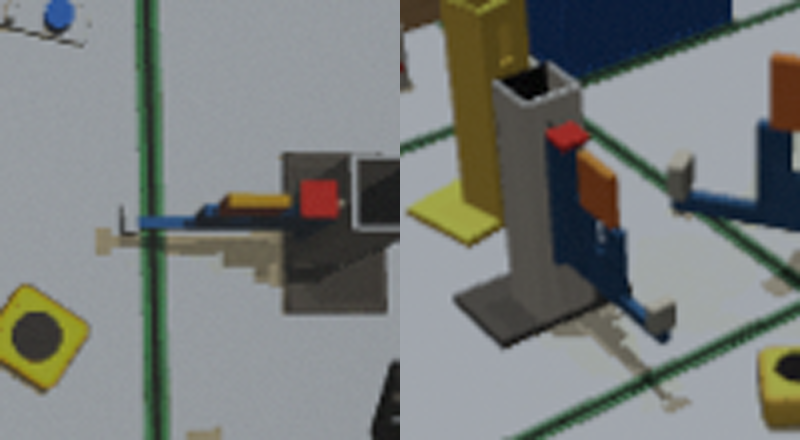

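The last picture shows the bracket hung squarely on the grey upright. The pad is at (568,134) against a predicted (566,131), and the plate corner is at about (555,262), also as predicted for the home position. The robot is clear, so I'll hand in.

```bash
python3 -c "
from rig import *
print(sign_off())"
```

```text
the job is handed in; nothing more can be done
None
```

I took the blue bracket off its peg and hooked it into the grey upright. It bottomed out under about 20 N and resisted a light lift of a few newtons, so I judge the catch locked; the gripper then let go and moved clear, and I handed the job in at 15.4 s.

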